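Turn the trolley wheel until its valve is at the top

TASK

The trolley wheel on the blue truing stand has stopped with its valve stem and yellow mark low down. Turn the wheel on its axle until the yellow mark is straight up, in line with the two red pointers on the hood, then let go and leave it standing still. Leave the paint tin, sanding block and glue tube where they are.

Things in the scene. Friction and masses are not known exactly. Their poses are not given: they have to be found in the camera images.
- stand: blue truing stand, fixed to the table; origin at the centre of its foot. x runs from its open side (towards the robot and its right, x negative) to its back, y along the axle, z up. Base 170 x 130 mm (x -75 to 95), 12 mm high. Two posts, x -15 to 15, y 32 to 40 mm each side of the wheel, carry the hood over it. To reach it past the hood, the tool must lean about 45 degrees towards the open side
- hood_edge (a point): middle of the hood's front lower edge, at x -80, z 235 mm of the stand, axes as the stand's. The flat hood reaches from there to x 55, is 124 mm wide (y) and up to 14 mm high, with a slot 42 mm wide along x through which the wheel's top is seen; two red pointers on the slot's edges lie right above the axle
- axle (a point): centre of the wheel, 120 mm above the table, fixed to the stand, axes as the stand's. Wheel: 180 mm diameter, 36 mm thick, black tyre with flat sides (60 to 90 mm radius), flush metal disc inside, hub of 18 mm radius standing 9 mm out each side. The rim is free to pinch on the open side, 65 to 115 degrees from the top
- mark (a point): the yellow mark on the tread, middle of the tyre's width, 90 mm from the wheel's centre; turns with the wheel. The mark is 14 mm wide along the tread and runs down both side walls; the brass valve stem is at the same angle on one side of the metal disc
- wheel (a joint): angle of the wheel, rad: 0 or a whole turn when the mark is at the top. A growing angle takes the wheel's top to the stand's back (+x), so that the rim on the open side goes up. It turns many turns both ways, with light friction (about 2 N at the rim), and stays where it is left
- primer_tin: closed red paint tin, 78 mm across and 78 mm high, standing loose beside the stand; origin at the centre of its underside
- sanding_block: black rubber sanding block, 62 x 110 x 45 mm, lying loose; origin at the centre of its underside
- glue_tube: blue glue tube with a red cap, 55 x 198 x 38 mm, lying loose; origin at the centre of its underside
Mind the look-alikes: they are no part of the job. Of the things that look like the stand, the larger one is meant.

How it is judged:
At the end, for the whole second after the job is handed in: The yellow mark is at the top of the wheel, within 13 mm (about 8 degrees) of straight up towards the stand's front or back, and the wheel stands still, released (x of mark in the frame of stand between -0.013 and 0.013 m and z of mark in the frame of stand above 0.2 m and velocity of joint wheel between -0.05 and 0.05 rad/s); the robot touches nothing.
It fails at once if the paint tin, sanding block or glue tube is pushed more than 40 mm from its place (distance of any of primer_tin, sanding_block, glue_tube from where it was at the start of the episode above 0.04 m).
It also fails if it takes over 72 s, if anything falls off the work surface, if the arm or the gripper's body presses on something with over 40 N, if the wrist force passes 120 N, or if a joint passes its speed limit or range.

ROBOT

A 7-joint arm with a two-finger parallel gripper is mounted at the origin on a cart in front of the work surface, level with it; the furniture and walls round the work are solid. World frame = base frame: x ahead of the robot, y to its left, z up, the work surface at z = 0. Lengths are in m, angles in rad, forces in N, time in s.
With the tool pointing down it reaches from about 0.425 to 0.8 m from the base axis. Payload 8.3 kg.
Tool frame: the origin (TCP) lies at the centre of the arm's flange, where the gripper is bolted on; the fingertips stand 173 mm ahead of it and the grasp point (between the pads) lies 155 mm ahead of it (r.tips_ahead is the z of the fingertips in the tool frame, in m); z points along the fingers, y is the line along which they close (so a half turn about z gives the same grasp; the last joint's range is limited). The gripper opens to 85 mm and grips with 20 to 120 N. Pads are 22 mm wide; open, the fingers measure 114 mm over their backs; the gripper's body (76 mm by 85 mm) begins 54 mm behind the grasp point. The pads swing forward as they close: fully open they stand 13 mm farther back than shut.
Start: joints at [-1.391, 0.383, 0.016, 1.37, -0.006, 1.388, -0.046], TCP at [0.15, 0.607, 0.405] pointing down, gripper open.
Joint ranges: [-2.95, 2.95], [-0.25, 2.06], [-1.52, 1.56], [0.18, 2.33], [-1.44, 4.58], [0.02, 2.06], [-3.01, 3.01]. Speed limits (rad/s): [2.39, 2.39, 3.01, 3.01, 3.14, 3.14, 3.14].

INTERFACE

Orientations are given as a 3x3 rotation matrix whose columns are the frame's x, y, z axes.
In Python, from rig import status, vision, hand_in, r gives the robot as it stands.
- The arm moves only by the tool servo_tool, never from a script. Its argument "steps" is a list of rows, each a list of 7 numbers: the closure, from 0 (fully open) to 1 (shut), then the shift along the tool's x, y, z in cm, then the turn, a rotation vector about the tool's x, y, z in degrees. In form: [[gripper, dx, dy, dz, ax, ay, az], ...]. A call has 1 to 10 rows; each row is the pose to reach, as a shift and turn from the pose commanded when the call began, along the tool's axes at that moment; what a row does not reach only later rows make up. A row lasts 1/12 s, in which the tool goes at most 41.7 mm and 7.16 degrees, less where a joint would pass 70% of its speed; a pose out of reach is approached as far as the arm can. A call with a gripper value outside its range is refused whole. The fingers move at their own pace and stop on an object; "force" is the grip in N (left out, the last holds). Time passes only in rows, so rows that repeat a pose let the fingers close. It gives the time, the measured TCP pose, the force, the opening and the grip force at its end, in the units of the state.
- status.sense(): the state, without advancing time (a new reading comes with each control period).
- vision.snapshot(name): name is "scene" or "top" or "wrist"; returns the picture (384x512x3 uint8, red, green, blue); there is no depth.
- vision.camera_info(name): a dict with "fx", "fy", "cx", "cy" (pixels), "xyz" and "attitude" of the camera in the world. Camera axes: x right, y down, z forward; pixel columns grow to the right and rows downward; lengths in m; the calibration is good to about 2 mm. A picture is of the moment at which its call begins: read the wrist's pose just before it. camera_info takes no time and is no camera call; for the wrist camera it gives the pose at the moment of the call.
- hand_in(): hands the job in; it is judged then, once.
The state is a dict: "clock": time; "joints": joint angles; "joint_vel": joint speeds; "joint_efforts": joint torques, N m; "ee_pos": TCP position; "ee_rot": TCP orientation; "contact_force": force on the tool from outside, world axes, zero at the start; "torque": the same for the moment, N m; "finger_gap": finger opening in m; "grasp_force": force on a finger pad.
Only numpy, scipy, OpenCV 4.12 (cv2) and the standard library are available. Lean on these libraries where they do the work, as an engineer would, in place of code of your own. Each camera call takes 0.05 s, during which the arm holds its last target. There are 200 camera calls.

## Working session

There is one attempt and no reset: what is moved stays moved. The work goes in short steps, Python scripts to look and compute and a tool call to move; the robot and the scene stay as the last step left them, time stands still between calls to the robot, and variables do not carry over. Pictures are saved under pics/ and viewed, at most 10 in all, crops included, and the job is handed in when it is done.

Besides the shell and the picture viewer there is one more tool, called after "Call:" as name([rows], argument=value, ...), one row to a line, values as JSON. servo_tool: Moves the arm, as the interface text tells. Its arguments: {"type":"object","properties":{"steps":{"type":"array"},"force":{"type":"number"}},"required":["steps"]}

```bash
mkdir -p pics; ls; python3 - <<'E'
from rig import status, vision, r
import cv2, numpy as np
s=status.sense(); print(s['clock'],s['ee_pos'],s['ee_rot'],s['finger_gap'])
a=vision.snapshot("scene"); b=vision.snapshot("top")
cv2.imwrite('pics/a.png',a[:,:,::-1]); cv2.imwrite('pics/b.png',b[:,:,::-1])
for n in("scene","top","wrist"): print(n,vision.camera_info(n))
E
```

```text
pics
0.0 [0.15018735 0.60651746 0.40366958] [[-9.70687593e-01  2.40344352e-01 -4.35540639e-04]
 [ 2.40344744e-01  9.70685709e-01 -1.91281099e-03]
 [-3.69602437e-05 -1.96142180e-03 -9.99998076e-01]] 0.08512206474183144
scene {'fx': 417.0753389962647, 'fy': 417.0753389962647, 'cx': 251.9207262600293, 'cy': 191.43165302948427, 'xyz': array([ 1.24570292, -0.67621178,  0.68979379]), 'attitude': array([[ 0.73634783,  0.29810253, -0.6073934 ],
       [ 0.67619428, -0.35543436,  0.6453121 ],
       [-0.02351931, -0.88589011, -0.46329855]])}
top {'fx': 430.53782244216467, 'fy': 430.53782244216467, 'cx': 257.49179478447167, 'cy': 193.64491966220353, 'xyz': array([0.18351284, 0.10714822, 1.22314904]), 'attitude': array([[-0.11512034, -0.93216154,  0.34325233],
       [-0.99332076,  0.10530492, -0.04716713],
       [ 0.00782123, -0.34638957, -0.93805815]])}
wrist {'fx': 293.2560302248251, 'fy': 293.2560302248251, 'cx': 256.9245120727192, 'cy': 188.48522062516022, 'xyz': array([0.08212888, 0.62245476, 0.3733993 ]), 'attitude': array([[ 0.2410275 ,  0.93340668,  0.2658152 ],
       [ 0.97051517, -0.23111609, -0.06845186],
       [-0.00245925,  0.27447647, -0.96159067]])}
```

View pics/a.png

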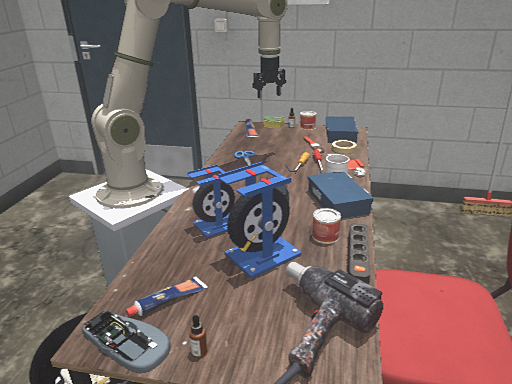

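View pics/b.png

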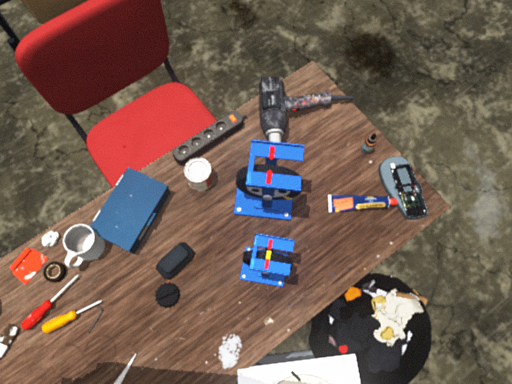

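Candidates: the large stand at top (270,180) / scene (260,215), and the small look-alike at top (268,262) / scene (213,200). I choose the large one and check it in close crops.

```bash
python3 - <<'E'
import cv2, numpy as np
a=cv2.imread('pics/a.png')[155:280,180:310]; b=cv2.imread('pics/b.png')[125:235,220:320]
a=cv2.resize(a,(416,400),interpolation=3*0+2); b=cv2.resize(b,(364,400),interpolation=2)
cv2.imwrite('pics/c.png',np.hstack([a,b]))
E
```

```text
(no output)
```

View pics/c.png

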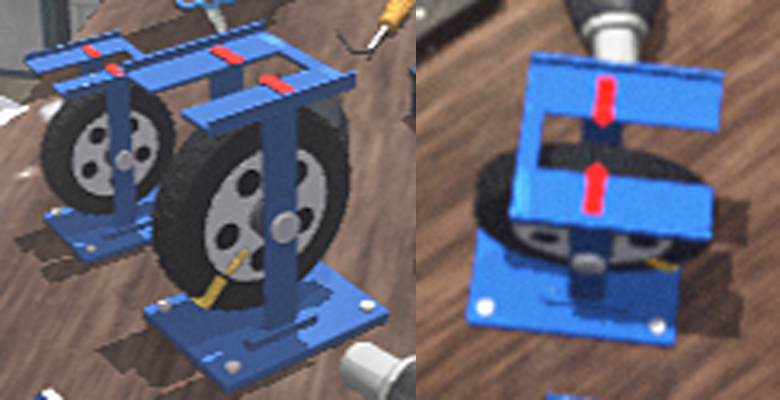

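The crops show the large stand. The wheel has its yellow mark low on the open side, at scene ~(243,250) and top ~(287,198). The hood's slot opens to the right in the top view, which is world -y.

```bash
cat > h.py <<'E'
import numpy as np
from rig import vision
def proj(n,P,ci=None):
    c=ci or vision.camera_info(n); q=(np.atleast_2d(P)-c['xyz'])@c['attitude']
    return np.c_[c['fx']*q[:,0]/q[:,2]+c['cx'],c['fy']*q[:,1]/q[:,2]+c['cy']]
def stand(p):
    c,s=np.cos(p[2]),np.sin(p[2]); R=np.array([[c,-s,0],[s,c,0],[0,0,1.]]); return R,np.array([p[0],p[1],0])
E
python3 - <<'E'
from h import *
from scipy.optimize import least_squares
import numpy as np
obs={'top':[((95,65,12),(233.7,214.4)),((-75,65,12),(290.3,219.9)),((0,44,120),(267.3,197.3)),((-80,62,235),(301.3,189.6))],
'scene':[((-75,65,12),(225.3,251.3)),((-75,-65,12),(249.4,273.7)),((95,-65,12),(301.3,251.9)),((0,-44,120),(269,226.3))]}
def f(p):
    R,t=stand(p); return np.concatenate([(proj(n,np.array([q[0] for q in o])/1e3@R.T+t)-np.array([q[1] for q in o])).ravel() for n,o in obs.items()])
s=least_squares(f,[.5,.0,1.5]); print(s.x, np.degrees(s.x[2])); print(s.fun.reshape(-1,2).round(1))
R,t=stand(s.x); np.save('p.npy',s.x)
# mark angle: sidewall mark r 60..90 on y=-18 scene
for a in range(-180,-90,10):
    A=np.radians(a); 
    print(a,[proj('scene',R@np.array([r*np.sin(A),-.018,.12+r*np.cos(A)])+t).round(0)[0] for r in(.055,.09)],proj('top',R@np.array([.09*np.sin(A),.018,.12+.09*np.cos(A)])+t).round(0))
print('front edge',R@[-.08,0,.235]+t, 'rim', R@[-.075,0,.12]+t,'xs',R[:,0])
E
```

```text
[0.61655377 0.01632348 1.35258559] 77.49744545481494
[[-0.  -1.2]
 [ 0.8 -0.9]
 [ 0.2 -0. ]
 [-0.7  1.9]
 [-1.5 -0.6]
 [ 1.2  1.2]
 [ 0.3 -0.7]
 [ 0.1 -0.6]]
-180 [array([263., 239.]), array([263., 250.])] [[267. 199.]]
-170 [array([260., 240.]), array([259., 252.])] [[273. 200.]]
-160 [array([257., 241.]), array([254., 252.])] [[278. 200.]]
-150 [array([255., 240.]), array([250., 252.])] [[283. 200.]]
-140 [array([252., 240.]), array([245., 251.])] [[288. 199.]]
-130 [array([250., 238.]), array([242., 249.])] [[292. 198.]]
-120 [array([248., 237.]), array([239., 246.])] [[295. 197.]]
-110 [array([247., 234.]), array([236., 243.])] [[298. 195.]]
-100 [array([246., 231.]), array([235., 238.])] [[300. 194.]]
front edge [ 0.59923512 -0.06177943  0.235     ] rim [ 0.60031753 -0.056898    0.12      ] xs [0.21648314 0.97628636 0.        ]
```

```bash
python3 - <<'E'
from rig import r,status
print([x for x in dir(r) if x[0]!='_'], r.tips_ahead)
from h import *
p=np.load('p.npy');R,t=stand(p)
from scipy.spatial.transform import Rotation as Ro
s=status.sense();Rc=s['ee_rot']
k=2**-.5
Rt=R@np.array([[k,0,k],[0,-1,0],[k,0,-k]])
print(Rt.round(3)); print('rotvec tool deg',np.degrees(Ro.from_matrix(Rc.T@Rt).as_rotvec()).round(1))
for name,G in(('pre',(-.16,0,.20)),('G115',(-.071,0,.087)),('G65',(-.071,0,.153))):
    T=R@np.array(G)+t-.155*Rt[:,2]; print(name,T.round(3),'in tool cm',(Rc.T@(T-s['ee_pos'])*100).round(1))
E
```

```text
['PlanningError', 'tips_ahead'] 0.1734
[[ 0.153  0.976  0.153]
 [ 0.69  -0.216  0.69 ]
 [ 0.707  0.    -0.707]]
rotvec tool deg [-34.7  35.6  83.6]
pre [ 0.558 -0.247  0.31 ] in tool cm [-60.1 -73.    9.5]
G115 [ 0.577 -0.16   0.197] in tool cm [-59.9 -64.1  20.8]
G65 [ 0.577 -0.16   0.263] in tool cm [-59.9 -64.1  14.2]
```

Call:
servo_tool([
  [0, -42.5, -26, -10, 0, 0, 50],
  [0, -42.5, -26, -10, 0, 0, 50],
  [0, -42.5, -26, -10, 0, 0, 50],
  [0, -42.5, -26, -10, 0, 0, 50],
  [0, -42.5, -26, -10, 0, 0, 50],
  [0, -42.5, -26, -10, 0, 0, 50],
  [0, -42.5, -26, -10, 0, 0, 50],
  [0, -42.5, -26, -10, 0, 0, 50],
  [0, -42.5, -26, -10, 0, 0, 50],
  [0, -42.5, -26, -10, 0, 0, 50],
])

```text
clock: 0.93
ee_pos: [0.4382, 0.3142, 0.487]
ee_rot: [[-0.44, 0.898, -0.0], [0.898, 0.44, -0.0], [0.0, -0.0, -1.0]]
contact_force: [1.0, 1.7, 1.1]
finger_gap: 0.0852
grasp_force: 0.0
```

```bash
cat > g.py <<'E'
# usage: g.py gx gz lean_deg  (grasp point in stand frame, mm) -> shift cm and rotvec deg in tool frame
import sys
from h import *
from rig import status
from scipy.spatial.transform import Rotation as Ro
p=np.load('p.npy');R,t=stand(p); s=status.sense(); Rc=s['ee_rot']
def tgt(gx,gz,lean,gy=0):
    a=np.radians(lean); Rt=R@np.array([[np.cos(a),0,np.sin(a)],[0,-1,0],[np.sin(a),0,-np.cos(a)]])
    return R@np.array([gx,gy,gz])/1+t-.155*Rt[:,2],Rt
if __name__=='__main__':
    v=[float(x) for x in sys.argv[1:]]
    print('t',s['clock'],'j',np.round(s['joints'],2),'ee',s['ee_pos'].round(3),'F',s['contact_force'].round(1),'gap',round(s['finger_gap'],3))
    gp=R.T@(s['ee_pos']+.155*Rc[:,2]-t); print('G stand mm',(gp*1e3).round(1),'tool axes in stand',(R.T@Rc).round(2).tolist())
    for i in range(0,len(v),3):
        T,Rt=tgt(v[i]/1e3,v[i+1]/1e3,v[i+2])
        print(v[i:i+3],'T',T.round(3),(Rc.T@(T-s['ee_pos'])*100).round(1),np.degrees(Ro.from_matrix(Rc.T@Rt).as_rotvec()).round(1))
E
python3 g.py -160 300 30 -160 200 45
```

```text
t 0.9333 j [-0.99  0.17  0.37  1.47 -0.06  1.51 -0.17] ee [0.438 0.314 0.487] F [1.  1.7 1.1] gap 0.085
G stand mm [252.2 238.7 332. ] tool axes in stand [[0.78, 0.62, -0.0], [0.62, -0.78, 0.0], [0.0, -0.0, -1.0]]
[-160.0, 300.0, 30.0] T [ 0.565 -0.216  0.434] [-53.2 -11.9   5.3] [-10.1  28.8  37.7]
[-160.0, 200.0, 45.0] T [ 0.558 -0.247  0.31 ] [-55.7 -13.9  17.7] [-15.2  43.2  36.6]
```

Call:
servo_tool([
  [0, -53, -12, 0, 0, 0, 38],
  [0, -53, -12, 0, 0, 0, 38],
  [0, -53, -12, 0, 0, 0, 38],
  [0, -53, -12, 0, 0, 0, 38],
  [0, -53, -12, 0, -10, 29, 38],
  [0, -53, -12, 0, -10, 29, 38],
  [0, -53, -12, 0, -10, 29, 38],
  [0, -53, -12, 0, -10, 29, 38],
  [0, -53, -12, 0, -10, 29, 38],
  [0, -53, -12, 0, -10, 29, 38],
])

```text
clock: 1.77
ee_pos: [0.5326, -0.0928, 0.4869]
ee_rot: [[0.195, 0.974, 0.111], [0.84, -0.224, 0.493], [0.506, -0.003, -0.863]]
contact_force: [0.8, 0.1, 0.7]
finger_gap: 0.0853
grasp_force: 0.0
```

```bash
python3 g.py -160 200 45 -160 130 45
```

```text
t 1.7667 j [-0.39  0.23  0.82  1.52 -0.68  1.58  0.24] ee [ 0.533 -0.093  0.487] F [0.8 0.1 0.7] gap 0.085
G stand mm [-46.3  58.1 353.2] tool axes in stand [[0.86, -0.01, 0.51], [-0.01, -1.0, -0.0], [0.51, -0.0, -0.86]]
[-160.0, 200.0, 45.0] T [ 0.558 -0.247  0.31 ] [-21.4   6.    8. ] [ 0.2 14.6 -0.5]
[-160.0, 130.0, 45.0] T [ 0.558 -0.247  0.24 ] [-25.   6.  14.] [ 0.2 14.6 -0.5]
```

Call:
servo_tool([
  [0, -21.4, 6, 0, 0, 14.6, 0],
  [0, -21.4, 6, 0, 0, 14.6, 0],
  [0, -21.4, 6, 0, 0, 14.6, 0],
  [0, -21.4, 6, 4, 0, 14.6, 0],
  [0, -21.4, 6, 8, 0, 14.6, 0],
  [0, -21.4, 6, 8, 0, 14.6, 0],
  [0, -21.4, 6, 8, 0, 14.6, 0],
  [0, -21.4, 6, 8, 0, 14.6, 0],
  [0, -21.4, 6, 8, 0, 14.6, 0],
])

```text
clock: 2.52
ee_pos: [0.5594, -0.2437, 0.3115]
ee_rot: [[0.159, 0.975, 0.153], [0.693, -0.22, 0.687], [0.703, -0.003, -0.711]]
contact_force: [-0.9, -0.1, 0.6]
finger_gap: 0.0853
grasp_force: 0.0
```

```bash
python3 g.py -130 145 45 -71 87 45; python3 - <<'E'
from rig import vision
from h import *
import cv2
p=np.load('p.npy');R,t=stand(p)
w=vision.snapshot('wrist');ci=vision.camera_info('wrist'); im=w[:,:,::-1].copy()
for q in [(-80,62,235),(-80,-62,235),(-80,21,235),(-80,-21,235),(-90,18,120),(-90,-18,120),(-75,65,12),(-75,-65,12)]:
    u=proj('wrist',R@(np.array(q)/1e3)+t,ci)[0]; cv2.circle(im,tuple(int(x) for x in u),3,(0,255,0),1)
cv2.imwrite('pics/d.png',im)
E
```

```text
t 2.5167 j [ 0.05  0.64  0.76  1.51 -1.05  1.7   0.75] ee [ 0.559 -0.244  0.311] F [-0.9 -0.1  0.6] gap 0.085
G stand mm [-157.2   -0.6  201.3] tool axes in stand [[0.71, -0.0, 0.7], [-0.01, -1.0, -0.0], [0.7, -0.0, -0.71]]
[-130.0, 145.0, 45.0] T [ 0.565 -0.218  0.255] [-2.1 -0.   5.9] [ 0.   0.3 -0.3]
[-71.0, 87.0, 45.0] T [ 0.577 -0.16   0.197] [-2.  -0.1 14.2] [ 0.   0.3 -0.3]
```

View pics/d.png

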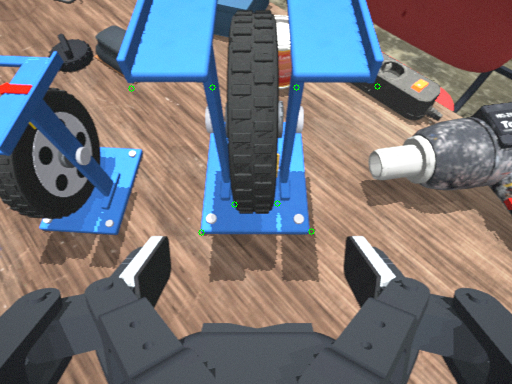

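The wrist view shows the tyre at x≈253, centred between the fingers. The projected stand points agree with the image to a few mm. Approaching.

Call:
servo_tool([
  [0, -2, 0, 4, 0, 0, 0],
  [0, -2, 0, 7, 0, 0, 0],
  [0, -2, 0, 10, 0, 0, 0],
  [0, -2, 0, 12, 0, 0, 0],
  [0, -2, 0, 14, 0, 0, 0],
  [0, -2, 0, 14.2, 0, 0, 0],
  [0, -2, 0, 14.2, 0, 0, 0],
])

```text
clock: 3.15
ee_pos: [0.5785, -0.159, 0.197]
ee_rot: [[0.156, 0.976, 0.153], [0.693, -0.218, 0.687], [0.704, -0.001, -0.71]]
contact_force: [-0.9, 0.5, 1.6]
finger_gap: 0.0854
grasp_force: 0.0
```

```bash
python3 g.py -71 87 45 -75.3 99.8 45 -77.7 113.2 45 -77.7 126.8 45 -75.3 140.2 45 -71 152 45
```

```text
t 3.15 j [-0.06  0.73  0.69  1.67 -1.16  1.48  0.84] ee [ 0.578 -0.159  0.197] F [-0.9  0.5  1.6] gap 0.085
G stand mm [-70.2  -0.8  87. ] tool axes in stand [[0.71, -0.0, 0.7], [-0.0, -1.0, -0.0], [0.7, -0.0, -0.71]]
[-71.0, 87.0, 45.0] T [ 0.577 -0.16   0.197] [-0.1 -0.1 -0.1] [ 0.   0.2 -0.1]
[-75.3, 99.8, 45.0] T [ 0.577 -0.164  0.209] [ 0.5 -0.1 -1.3] [ 0.   0.2 -0.1]
[-77.7, 113.2, 45.0] T [ 0.576 -0.167  0.223] [ 1.2 -0.1 -2.4] [ 0.   0.2 -0.1]
[-77.7, 126.8, 45.0] T [ 0.576 -0.167  0.236] [ 2.2 -0.1 -3.4] [ 0.   0.2 -0.1]
[-75.3, 140.2, 45.0] T [ 0.577 -0.164  0.25 ] [ 3.3 -0.1 -4.1] [ 0.   0.2 -0.1]
[-71.0, 152.0, 45.0] T [ 0.577 -0.16   0.262] [ 4.5 -0.1 -4.7] [ 0.   0.2 -0.1]
```

Call:
servo_tool([
  [1, 0, 0, 0, 0, 0, 0],
  [1, 0, 0, 0, 0, 0, 0],
  [1, 0, 0, 0, 0, 0, 0],
  [1, 0, 0, 0, 0, 0, 0],
  [1, 0, 0, 0, 0, 0, 0],
  [1, 0, 0, 0, 0, 0, 0],
  [1, 0, 0, 0, 0, 0, 0],
  [1, 0, 0, 0, 0, 0, 0],
], force=30)

```text
clock: 3.82
ee_pos: [0.5754, -0.1611, 0.1945]
ee_rot: [[0.163, 0.975, 0.149], [0.692, -0.22, 0.688], [0.704, -0.009, -0.71]]
contact_force: [-15.0, 0.0, 4.6]
finger_gap: 0.0356
grasp_force: 36.0
```

Call:
servo_tool([
  [1, 0, -0.3, 0, 0, 0, 0],
  [1, 0.2, -0.3, -0.6, 0, 0, 0],
  [1, 0.5, -0.3, -1.2, 0, 0, 0],
  [1, 0.9, -0.3, -1.8, 0, 0, 0],
  [1, 1.3, -0.3, -2.4, 0, 0, 0],
  [1, 1.8, -0.3, -2.9, 0, 0, 0],
  [1, 2.3, -0.3, -3.3, 0, 0, 0],
  [1, 2.8, -0.3, -3.7, 0, 0, 0],
  [1, 3.4, -0.3, -4.1, 0, 0, 0],
  [1, 3.4, -0.3, -4.1, 0, 0, 0],
])

```text
clock: 4.65
ee_pos: [0.5738, -0.1645, 0.2495]
ee_rot: [[0.159, 0.975, 0.153], [0.693, -0.221, 0.686], [0.703, -0.003, -0.711]]
contact_force: [-1.3, -2.1, -1.3]
finger_gap: 0.0353
grasp_force: 31.8
```

```bash
python3 g.py -75.3 140.2 45 -71 152 45
```

```text
t 4.65 j [-0.07  0.65  0.72  1.65 -1.11  1.54  0.77] ee [ 0.574 -0.165  0.25 ] F [-1.3 -2.1 -1.3] gap 0.035
G stand mm [-76.8   2.4 139.4] tool axes in stand [[0.71, -0.0, 0.7], [-0.01, -1.0, -0.0], [0.7, -0.0, -0.71]]
[-75.3, 140.2, 45.0] T [ 0.577 -0.164  0.25 ] [0.1 0.3 0. ] [ 0.1  0.3 -0.3]
[-71.0, 152.0, 45.0] T [ 0.577 -0.16   0.262] [ 1.2  0.3 -0.5] [ 0.1  0.3 -0.3]
```

Call:
servo_tool([
  [1, 0.5, 0, -0.3, 0, 0, 0],
  [1, 1.1, 0, -0.5, 0, 0, 0],
  [1, 1.1, 0, -0.5, 0, 0, 0],
  [0, 1.1, 0, -0.5, 0, 0, 0],
  [0, 1.1, 0, -0.5, 0, 0, 0],
  [0, 1.1, 0, -0.5, 0, 0, 0],
  [0, 1.1, 0, -0.5, 0, 0, 0],
  [0, 1.1, 0, -0.5, 0, 0, 0],
])

```text
clock: 5.32
ee_pos: [0.5749, -0.1598, 0.2593]
ee_rot: [[0.159, 0.975, 0.152], [0.692, -0.22, 0.687], [0.704, -0.004, -0.71]]
contact_force: [0.2, -0.2, 0.4]
finger_gap: 0.0851
grasp_force: 0.0
```

```bash
python3 g.py -77.7 120 45 -71 87 45; python3 - <<'E'
from rig import vision
import cv2
a=vision.snapshot('scene')[155:280,180:310,::-1]; b=vision.snapshot('wrist')[:,:,::-1]
import numpy as np
cv2.imwrite('pics/e.png',np.hstack([cv2.resize(a,(399,384),interpolation=2),cv2.resize(b[:, 130:386],(256,384))]))
E
```

```text
t 5.3167 j [-0.09  0.64  0.73  1.64 -1.11  1.54  0.75] ee [ 0.575 -0.16   0.259] F [ 0.2 -0.2  0.4] gap 0.085
G stand mm [-71.9   2.5 149.2] tool axes in stand [[0.71, -0.0, 0.7], [-0.01, -1.0, -0.0], [0.7, -0.0, -0.71]]
[-77.7, 120.0, 45.0] T [ 0.576 -0.167  0.23 ] [-2.5  0.3  1.7] [ 0.   0.3 -0.3]
[-71.0, 87.0, 45.0] T [ 0.577 -0.16   0.197] [-4.4  0.3  4.5] [ 0.   0.3 -0.3]
```

View pics/e.png

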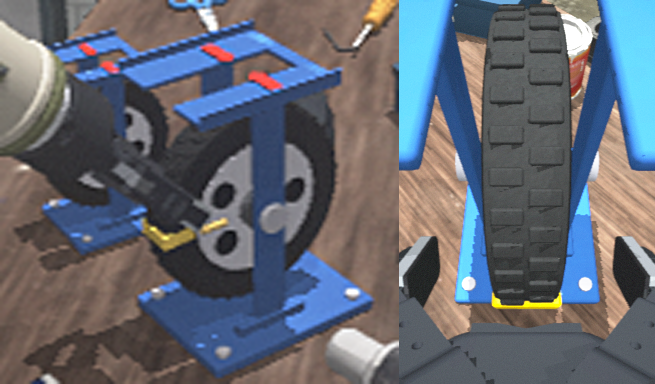

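The mark moved up to crop (170,235), about -91° and roughly level with the axle, so two more strokes of about 46° are needed.

Call:
servo_tool([
  [0, -1.2, 0, 0.7, 0, 0, 0],
  [0, -2.5, 0, 1.7, 0, 0, 0],
  [0, -3.5, 0, 3.0, 0, 0, 0],
  [0, -4.4, 0, 4.5, 0, 0, 0],
  [0, -4.4, 0, 4.5, 0, 0, 0],
  [1, -4.4, 0, 4.5, 0, 0, 0],
  [1, -4.4, 0, 4.5, 0, 0, 0],
  [1, -4.4, 0, 4.5, 0, 0, 0],
  [1, -4.4, 0, 4.5, 0, 0, 0],
  [1, -4.4, 0, 4.5, 0, 0, 0],
])

```text
clock: 6.25
ee_pos: [0.5748, -0.16, 0.1972]
ee_rot: [[0.159, 0.975, 0.154], [0.693, -0.221, 0.686], [0.703, -0.003, -0.711]]
contact_force: [-1.0, -0.7, 1.8]
finger_gap: 0.0355
grasp_force: 34.9
```

Call:
servo_tool([
  [1, 0, 0, 0, 0, 0, 0],
  [1, 0, 0, 0, 0, 0, 0],
  [1, 0, 0, 0, 0, 0, 0],
])

```text
clock: 6.5
ee_pos: [0.5748, -0.16, 0.197]
ee_rot: [[0.159, 0.975, 0.154], [0.692, -0.221, 0.687], [0.704, -0.003, -0.711]]
contact_force: [-3.0, -1.1, 5.9]
finger_gap: 0.0359
grasp_force: 35.3
```

```bash
python3 g.py -71 87 45 -71 152 45
```

```text
t 6.5 j [-0.06  0.72  0.69  1.68 -1.16  1.48  0.84] ee [ 0.575 -0.16   0.197] F [-3.  -1.1  5.9] gap 0.036
G stand mm [-72.1   2.4  86.9] tool axes in stand [[0.71, -0.0, 0.7], [-0.01, -1.0, -0.0], [0.7, -0.0, -0.71]]
[-71.0, 87.0, 45.0] T [ 0.577 -0.16   0.197] [0.  0.3 0.1] [ 0.1  0.3 -0.3]
[-71.0, 152.0, 45.0] T [ 0.577 -0.16   0.262] [ 4.6  0.2 -4.5] [ 0.1  0.3 -0.3]
```

Call:
servo_tool([
  [1, 0.2, 0, -0.6, 0, 0, 0],
  [1, 0.5, 0, -1.2, 0, 0, 0],
  [1, 0.9, 0, -1.8, 0, 0, 0],
  [1, 1.3, 0, -2.4, 0, 0, 0],
  [1, 1.8, 0, -2.9, 0, 0, 0],
  [1, 2.3, 0, -3.3, 0, 0, 0],
  [1, 2.8, 0, -3.7, 0, 0, 0],
  [1, 3.4, 0, -4.1, 0, 0, 0],
  [1, 4.0, 0, -4.4, 0, 0, 0],
  [1, 4.5, 0, -4.6, 0, 0, 0],
])

```text
clock: 7.33
ee_pos: [0.5749, -0.1601, 0.2607]
ee_rot: [[0.16, 0.975, 0.152], [0.693, -0.221, 0.686], [0.702, -0.004, -0.712]]
contact_force: [2.7, 1.2, -6.8]
finger_gap: 0.0354
grasp_force: 30.7
```

Call:
servo_tool([
  [1, 0, 0, 0, 0, 0, 0],
  [0, 0, 0, 0, 0, 0, 0],
  [0, 0, 0, 0, 0, 0, 0],
  [0, 0, 0, 0, 0, 0, 0],
  [0, 0, 0, 0, 0, 0, 0],
  [0, 0, 0, 0, 0, 0, 0],
])

```text
clock: 7.83
ee_pos: [0.5748, -0.1604, 0.2608]
ee_rot: [[0.16, 0.975, 0.153], [0.693, -0.221, 0.687], [0.703, -0.004, -0.711]]
contact_force: [0.1, -0.6, -0.3]
finger_gap: 0.0854
grasp_force: 0.0
```

```bash
python3 g.py -71 87 45; python3 - <<'E'
from rig import vision
from h import *
import cv2
p=np.load('p.npy');R,t=stand(p)
a=vision.snapshot('scene')[155:280,180:310,::-1]; b=vision.snapshot('wrist')
ci=vision.camera_info('wrist')
cv2.imwrite('pics/f.png',np.hstack([cv2.resize(a,(399,384),interpolation=2),cv2.resize(b[:, 130:386,::-1],(256,384))]))
for d in range(-65,-25,5):
    A=np.radians(d); print(d,proj('wrist',R@np.array([.09*np.sin(A),0,.12+.09*np.cos(A)])+t,ci).round(0)-[130,0])
h=cv2.cvtColor(b,cv2.COLOR_RGB2HSV); m=cv2.inRange(h,(20,140,120),(34,255,255)); 
n,l,s,c=cv2.connectedComponentsWithStats(m)
print([(s[i].tolist(),c[i].round(1).tolist()) for i in range(1,n) if s[i][4]>30])
E
```

```text
t 7.8333 j [-0.09  0.63  0.73  1.64 -1.11  1.54  0.75] ee [ 0.575 -0.16   0.261] F [ 0.1 -0.6 -0.3] gap 0.085
G stand mm [-72.5   2.4 150.6] tool axes in stand [[0.71, -0.0, 0.7], [-0.01, -1.0, -0.0], [0.7, -0.0, -0.71]]
[-71.0, 87.0, 45.0] T [ 0.577 -0.16   0.197] [-4.4  0.3  4.6] [ 0.   0.3 -0.4]
-65 [[133. 273.]]
-60 [[133. 260.]]
-55 [[133. 246.]]
-50 [[133. 229.]]
-45 [[133. 211.]]
-40 [[133. 192.]]
-35 [[133. 171.]]
-30 [[133. 150.]]
[([210, 202, 94, 38, 3020], [257.6, 222.7])]
```

View pics/f.png

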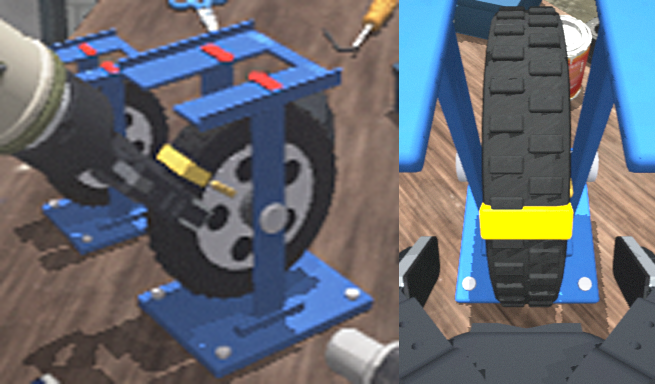

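The mark shows at wrist row 220, about -47.5°, so one more similar stroke is needed.

Call:
servo_tool([
  [0, -1.2, 0, 0.7, 0, 0, 0],
  [0, -2.5, 0, 1.7, 0, 0, 0],
  [0, -3.5, 0, 3.0, 0, 0, 0],
  [0, -4.4, 0, 4.6, 0, 0, 0],
  [0, -4.4, 0, 4.6, 0, 0, 0],
  [1, -4.4, 0, 4.6, 0, 0, 0],
  [1, -4.4, 0, 4.6, 0, 0, 0],
  [1, -4.4, 0, 4.6, 0, 0, 0],
  [1, -4.4, 0, 4.6, 0, 0, 0],
  [1, -4.4, 0, 4.6, 0, 0, 0],
])

```text
clock: 8.77
ee_pos: [0.575, -0.1593, 0.1979]
ee_rot: [[0.159, 0.975, 0.154], [0.693, -0.221, 0.686], [0.703, -0.003, -0.711]]
contact_force: [-2.1, -0.4, 1.1]
finger_gap: 0.0354
grasp_force: 34.3
```

Call:
servo_tool([
  [1, 0, 0, 0, 0, 0, 0],
  [1, 0, 0, 0, 0, 0, 0],
  [1, 0, 0, 0, 0, 0, 0],
])

```text
clock: 9.02
ee_pos: [0.575, -0.1593, 0.1978]
ee_rot: [[0.159, 0.975, 0.154], [0.693, -0.221, 0.687], [0.704, -0.003, -0.711]]
contact_force: [-2.1, -2.0, 6.1]
finger_gap: 0.0359
grasp_force: 34.6
```

Call:
servo_tool([
  [1, 0.2, 0, -0.6, 0, 0, 0],
  [1, 0.5, 0, -1.2, 0, 0, 0],
  [1, 0.9, 0, -1.8, 0, 0, 0],
  [1, 1.3, 0, -2.4, 0, 0, 0],
  [1, 1.8, 0, -2.9, 0, 0, 0],
  [1, 2.3, 0, -3.3, 0, 0, 0],
  [1, 2.8, 0, -3.7, 0, 0, 0],
  [1, 3.4, 0, -4.1, 0, 0, 0],
  [1, 4.0, 0, -4.4, 0, 0, 0],
  [1, 4.6, 0, -4.7, 0, 0, 0],
])

```text
clock: 9.85
ee_pos: [0.5753, -0.1588, 0.2622]
ee_rot: [[0.16, 0.975, 0.152], [0.693, -0.221, 0.686], [0.703, -0.005, -0.712]]
contact_force: [4.8, 4.8, -9.4]
finger_gap: 0.0355
grasp_force: 31.1
```

Call:
servo_tool([
  [1, 0, 0, 0, 0, 0, 0],
  [0, 0, 0, 0, 0, 0, 0],
  [0, 0, 0, 0, 0, 0, 0],
  [0, 0, 0, 0, 0, 0, 0],
  [0, 0, 0, 0, 0, 0, 0],
  [0, 0, 0, 0, 0, 0, 0],
])

```text
clock: 10.35
ee_pos: [0.5749, -0.1598, 0.2629]
ee_rot: [[0.16, 0.975, 0.153], [0.693, -0.221, 0.686], [0.703, -0.004, -0.711]]
contact_force: [-0.4, 0.0, -0.7]
finger_gap: 0.0851
grasp_force: 0.0
```

```bash
cat > m.py <<'E'
from rig import vision
from h import *
import cv2
p=np.load('p.npy');R,t=stand(p)
im=vision.snapshot('wrist'); ci=vision.camera_info('wrist')
tp=vision.snapshot('top'); sc=vision.snapshot('scene')
cv2.imwrite('pics/g.png',np.hstack([cv2.resize(tp[125:235,220:320,::-1],(349,384),interpolation=2),cv2.resize(im[:, 130:386,::-1],(256,384))]))
for n,i in(('wrist',im),('top',tp),('scene',sc)):
    h=cv2.cvtColor(i,cv2.COLOR_RGB2HSV); m=cv2.inRange(h,(20,140,90),(34,255,255))
    k,l,s,c=cv2.connectedComponentsWithStats(m)
    print(n,[(s[j].tolist(),c[j].round(1).tolist()) for j in range(1,k) if s[j][4]>8])
    c2=ci if n=='wrist' else None
    for d in range(-15,16,5):
        A=np.radians(d); print(d,proj(n,R@np.array([.09*np.sin(A),0,.12+.09*np.cos(A)])+t,c2)[0].round(1),end=' ')
    print()
E
python3 g.py -71 87 45; python3 m.py
```

```text
t 10.35 j [-0.09  0.63  0.73  1.64 -1.11  1.54  0.74] ee [ 0.575 -0.16   0.263] F [-0.4  0.  -0.7] gap 0.085
G stand mm [-71.9   2.4 152.7] tool axes in stand [[0.71, -0.01, 0.7], [-0.01, -1.0, -0.0], [0.7, -0.0, -0.71]]
[-71.0, 87.0, 45.0] T [ 0.577 -0.16   0.197] [-4.6  0.3  4.7] [ 0.   0.3 -0.4]
wrist [([211, 46, 92, 39, 2525], [257.7, 60.3]), ([301, 109, 2, 12, 19], [301.4, 113.9])]
-15 [261.9  96.1] -10 [261.6  79. ] -5 [261.4  63.7] 0 [261.2  50.4] 5 [260.9  39.4] 10 [260.7  30.6] 15 [260.5  23.9] 
top [([270, 163, 7, 10, 61], [273.0, 167.3]), ([265, 250, 7, 9, 47], [268.1, 254.0]), ([373, 296, 12, 7, 39], [378.9, 299.2]), ([42, 312, 32, 19, 211], [57.2, 321.3]), ([381, 328, 12, 11, 73], [387.0, 332.9])]
-15 [279.1 170.7] -10 [276.2 170.1] -5 [273.2 169.7] 0 [270.2 169.3] 5 [267.1 169.1] 10 [264.1 169. ] 15 [261.1 168.9] 
scene [([301, 153, 8, 8, 19], [304.1, 155.7]), ([258, 193, 3, 9, 12], [259.7, 196.8])]
-15 [250.8 191.7] -10 [253.3 190.2] -5 [255.9 189. ] 0 [258.4 188. ] 5 [260.9 187.3] 10 [263.4 186.8] 15 [265.8 186.5]
```

View pics/g.png

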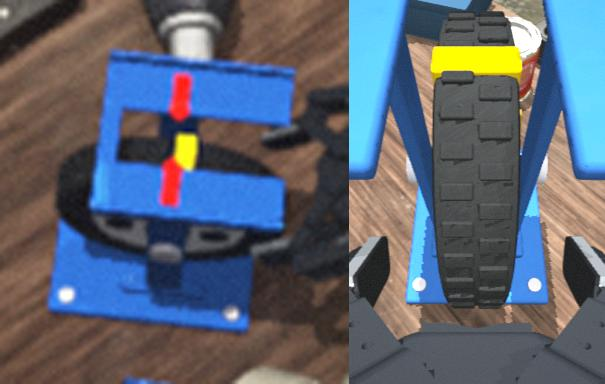

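The wrist and top views both put the mark about 4.5° short, on the open side. One small correction stroke of about 7 mm follows.

Call:
servo_tool([
  [0, -0.6, 0, 0.3, 0, 0, 0],
  [0, -1.1, 0, 0.6, 0, 0, 0],
  [0, -1.1, 0, 0.6, 0, 0, 0],
  [1, -1.1, 0, 0.6, 0, 0, 0],
  [1, -1.1, 0, 0.6, 0, 0, 0],
  [1, -1.1, 0, 0.6, 0, 0, 0],
  [1, -1.1, 0, 0.6, 0, 0, 0],
  [1, -1.1, 0, 0.6, 0, 0, 0],
  [1, -1.1, 0, 0.6, 0, 0, 0],
  [1, -1.1, 0, 0.6, 0, 0, 0],
])

```text
clock: 11.33
ee_pos: [0.5742, -0.163, 0.251]
ee_rot: [[0.159, 0.975, 0.153], [0.693, -0.221, 0.687], [0.703, -0.003, -0.711]]
contact_force: [-0.7, 0.2, 1.3]
finger_gap: 0.0354
grasp_force: 31.2
```

Call:
servo_tool([
  [1, 0.2, 0, -0.1, 0, 0, 0],
  [1, 0.5, 0, -0.25, 0, 0, 0],
  [1, 0.7, 0, -0.35, 0, 0, 0],
  [1, 0.7, 0, -0.35, 0, 0, 0],
  [0, 0.7, 0, -0.35, 0, 0, 0],
  [0, 0.7, 0, -0.35, 0, 0, 0],
  [0, 0.7, 0, -0.35, 0, 0, 0],
  [0, 0.7, 0, -0.35, 0, 0, 0],
  [0, 0.7, 0, -0.35, 0, 0, 0],
])

```text
clock: 12.08
ee_pos: [0.5748, -0.1604, 0.2585]
ee_rot: [[0.159, 0.975, 0.153], [0.692, -0.221, 0.687], [0.704, -0.004, -0.711]]
contact_force: [0.0, -1.2, -0.3]
finger_gap: 0.0856
grasp_force: 0.0
```

```bash
python3 m.py
```

```text
wrist [([212, 24, 91, 38, 2248], [257.8, 36.8])]
-15 [262.1  86. ] -10 [261.9  68.5] -5 [261.7  53. ] 0 [261.4  39.7] 5 [261.2  28.7] 10 [260.9  20.1] 15 [260.7  13.6] 
top [([266, 163, 8, 9, 54], [269.7, 166.7]), ([265, 250, 7, 9, 47], [268.1, 254.1]), ([372, 296, 13, 7, 35], [378.9, 299.1]), ([372, 303, 3, 5, 10], [372.7, 305.0]), ([42, 312, 32, 20, 208], [57.0, 321.4]), ([381, 328, 12, 11, 68], [387.0, 333.3])]
-15 [279.1 170.7] -10 [276.2 170.1] -5 [273.2 169.7] 0 [270.2 169.3] 5 [267.1 169.1] 10 [264.1 169. ] 15 [261.1 168.9] 
scene [([302, 153, 7, 7, 16], [304.5, 155.1])]
-15 [250.8 191.7] -10 [253.3 190.2] -5 [255.9 189. ] 0 [258.4 188. ] 5 [260.9 187.3] 10 [263.4 186.8] 15 [265.8 186.5]
```

The mark is at about +1°. I'll back straight out along the tool axis, check, and hand in.

Call:
servo_tool([
  [0, 0, 0, -2, 0, 0, 0],
  [0, 0, 0, -4, 0, 0, 0],
  [0, 0, 0, -6, 0, 0, 0],
  [0, 0, 0, -8, 0, 0, 0],
  [0, 0, 0, -10, 0, 0, 0],
  [0, 0, 0, -10, 0, 0, 0],
  [0, 0, 0, -10, 0, 0, 0],
  [0, 0, 0, -10, 0, 0, 0],
])

```text
clock: 12.9
ee_pos: [0.5597, -0.2283, 0.3285]
ee_rot: [[0.16, 0.975, 0.152], [0.692, -0.22, 0.687], [0.704, -0.005, -0.71]]
contact_force: [0.3, -0.1, 1.0]
finger_gap: 0.0857
grasp_force: 0.0
```

```bash
python3 m.py
```

```text
wrist [([232, 59, 52, 21, 771], [257.7, 66.5]), ([282, 97, 4, 24, 69], [283.8, 108.8]), ([414, 96, 13, 9, 41], [420.5, 100.2]), ([1, 131, 9, 10, 46], [4.8, 135.1])]
-15 [260.5  94.6] -10 [260.4  85. ] -5 [260.3  76.2] 0 [260.2  68.4] 5 [260.1  61.6] 10 [260.   55.9] 15 [259.9  51.4] 
top [([266, 163, 8, 9, 55], [269.8, 166.7]), ([357, 204, 10, 5, 25], [361.2, 205.8]), ([265, 250, 7, 9, 48], [268.2, 254.0]), ([42, 312, 32, 20, 221], [57.1, 321.5]), ([381, 327, 12, 12, 58], [387.1, 332.9])]
-15 [279.1 170.7] -10 [276.2 170.1] -5 [273.2 169.7] 0 [270.2 169.3] 5 [267.1 169.1] 10 [264.1 169. ] 15 [261.1 168.9] 
scene [([301, 153, 8, 8, 21], [304.1, 155.9])]
-15 [250.8 191.7] -10 [253.3 190.2] -5 [255.9 189. ] 0 [258.4 188. ] 5 [260.9 187.3] 10 [263.4 186.8] 15 [265.8 186.5]
```

View pics/g.png

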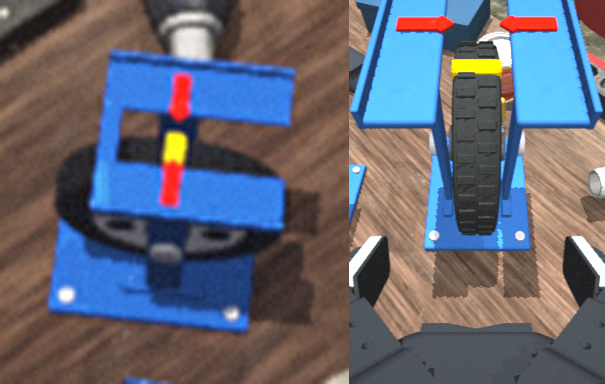

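The top view shows the yellow mark at crop (174,148), in line between the two red pointers. The gripper is clear of the wheel.

```bash
python3 -c "
from rig import hand_in
print(hand_in())"
```

```text
the job is handed in; nothing more can be done
None
```

The yellow mark now stands about 1° from straight up, in line with the two red pointers; the wheel is released, the gripper is clear, and I handed the job in at about 13 s on the robot's clock (no verdict was returned).

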